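# Slide the battery case home into its charging bay

### The arm

A 6-joint arm with a two-finger parallel gripper is mounted at the origin on the work surface. World frame = base frame: x ahead of the robot, y to its left, z up, the work surface at z = 0. Lengths are in m, angles in rad, forces in N, time in s.
With the tool pointing down it reaches from about 0.3 to 0.875 m from the base axis. Payload 6.4 kg.
Tool frame: the origin (TCP) lies on the centre line of the jaws, within the pads' length; the fingertips stand 17 mm ahead of it and the grasp point (between the pads) lies 2 mm behind it; z points along the fingers, y is the line along which they close (so a half turn about z gives the same grasp; the last joint's range is limited). The gripper opens to 88 mm and grips with 3 to 60 N. Pads are 18 mm wide; open, the fingers measure 123 mm over their backs; the gripper's body (75 mm by 187 mm) begins 45 mm behind the grasp point.
Start: joints at [-1.511, 0.181, 1.607, -0, 1.354, -0.206], TCP at [0.151, -0.555, 0.256] pointing down, gripper open.
Joint ranges: [-2.99, 2.99], [-0.89, 2.07], [0.3, 2.58], [-1.14, 4.28], [0, 2.63], [-3.12, 3.12]. Speed limits (rad/s): [2.57, 2.57, 3.01, 3.14, 3.14, 3.14].

### API

Orientations are given as a unit quaternion [w, x, y, z].
In Python, from station import ctrl gives the robot as it stands.
- The arm moves only by the shell command python3 -m handwheel 'ROWS'. ROWS is JSON, a list of rows, each a list of 7 numbers: the shift along the tool's x, y, z each as a share of 0.02 m, from -1 to 1, then the turn, a rotation vector about the tool's x, y, z each as a share of 5 degrees, from -1 to 1, then the gripper command: -1 is fully open, 1 is shut, values between are in proportion. In form: [[tx, ty, tz, rx, ry, rz, jaw], ...]. A call has 1 to 10 rows; each row shifts and turns the commanded pose from where the row before left it, along the tool's axes as they then stand; what a row does not reach is not made up. A row lasts 1/12 s, in which the tool goes at most 41.7 mm and 7.16 degrees, less where a joint would pass 70% of its speed; a pose out of reach is approached as far as the arm can. A call with a number of a shift or a turn outside -1 to 1 is refused whole. A call with a gripper value outside its range is refused whole. The fingers move at their own pace and stop on an object; the grip force is fixed at half the most. Time passes only in rows, so rows that do not move let the fingers close. It gives the time, the measured TCP pose, the force, the opening and the grip force at its end, in the units of the state.
- ctrl.sense(): the state, without advancing time (a new reading comes with each control period).
- ctrl.camera(name): name is "scene" or "top" or "wrist"; returns (picture, depth): 384x512x3 uint8, red, green, blue; 384x512 float32, m along the optical axis (not along the pixel's ray), 0 where there is no reading.
- ctrl.get_calibration(name): a dict with "vertical_fov" (degrees; the focal length in pixels is half the picture's height over the tangent of half this angle, whatever the lens; pixels are square), "cx", "cy" (the principal point, pixels), "pose" (4x4, takes a point from camera to world coordinates). Camera axes: x right, y up, looking along -z (the intrinsics and any distortion apply to the point x, -y, -z); pixel columns grow to the right and rows downward; lengths in m; the calibration is good to about 2 mm. A picture is of the moment at which its call begins: read the wrist's pose just before it. get_calibration takes no time and is no camera call; for the wrist camera it gives the pose at the moment of the call.
- ctrl.finish_job(): hands the job in; it is judged then, once.
The state is a dict: "time": time; "joint_pos": joint angles; "joint_velocities": joint speeds; "joint_efforts": joint torques, N m; "ee_pos": TCP position; "tcp_rot": TCP orientation; "force": force on the tool from outside, world axes, zero at the start; "wrist_torque": the same for the moment, N m; "width": opening from 0.0 (shut) to 1.0 (fully open); "grip_force": force on a finger pad.
Only numpy, scipy, OpenCV 4.12 (cv2) and the standard library are available. Lean on these libraries where they do the work, as an engineer would, in place of code of your own. Each camera call takes 0.05 s, during which the arm holds its last target. There are 200 camera calls.

### The job

Push the tall, heavy battery case low down, at the black foot that sticks out of its base, so that it slides upright along the bench into the charging bay and stands squarely home against the bay's back stop; then press the button on the charger box fully down and let it go. Do not tip or lift the case, do not touch its grey upper body or its carrying handle, and leave the can, the screwdriver and the wrench where they are.

Things in the scene. Friction and masses are not known exactly. Their poses are not given: they have to be found in the camera images.
- case: Tall battery case, loose, about 1.7 kg. Origin: centre of the underside of its upright block; z up, x towards the bay, roughly to the robot's right. Block 80 (x) x 130 (y) mm: black base from 0 to 50 mm height, grey upper body from 50 to 210 mm, handle bar on top (along y) to 241 mm. It slides at about 7 to 14 N; pushed higher than about 55 mm it may tip
- foot (a point): Centre of the flat push face of the black foot on the case's -x side (away from the bay, to the robot's left), 71 mm from the case's origin and 26 mm up; the face is 130 mm wide and reaches from 8 to 44 mm height. The grey body overhead stands only 31 mm behind this face: lean the tool so that the fingertips lead and the gripper's body stays back
- shell: The grey upper body of the case with the carrying handle, fixed on the case; not to be touched. Origin 50 mm above the case's origin, same axes; 80 x 130 x 160 mm, handle to 191 mm above this origin
- bay: Charging bay of aluminium bars, fixed. Origin: on the bench where the case's origin stands when home; x towards the back stop, z up; the case enters along +x, both x axes parallel. Back stop: face at x = +40 mm, 45 mm high. Side rails 30 mm high, inner faces at y = +-90 mm from x = -5 mm on, flaring to +-107 mm at x = -43 mm. The case starts 100 to 170 mm short of home, up to 15 mm aside, a little turned
- charger: Charger control box, grey, fixed to the bench beyond the bay, to the robot's right, with one round button on its top. Origin: centre of its underside; 90 (x) x 80 (y) x 45 mm high
- start_top (a point): Centre of the top of the charger's round button, 28 mm across, which is pressed straight down
- start (a joint): Travel of the button in m: 0 released, 0.006 fully down. It springs back; fully down takes 5 N
- can_mid (a point): Steel can, 76 mm across, 115 mm high, standing near the charger; the point is its centre. Leave alone
- screwdriver_grip (a point): Screwdriver lying on the bench, close in front of the robot; the point is on its handle. Leave alone
- wrench_grip (a point): Wrench lying on the bench, to the left; the point is on its handle. Leave alone
Not all that is in view belongs to the job. Leave any purple look-alike of the case alone. Leave any brown look-alike of the charger alone.

How it is judged:
By the outcome, as a careful person would: the job done as asked, in the order asked, and still so for the second after the job is handed in, with the robot touching nothing.
It also fails if it takes over 61 s, if anything falls off the work surface, if the arm or the gripper's body presses on something with over 40 N, if the wrist force passes 120 N, or if a joint passes its speed limit or range.

## Working session

There is one attempt and no reset: what is moved stays moved. The work goes in short steps, Python scripts to look and compute and a shell command to move; the robot and the scene stay as the last step left them, time stands still between calls to the robot, and variables do not carry over. Pictures are saved under pics/ and viewed, at most 10 in all, crops included, and the job is handed in when it is done.

```bash
mkdir -p pics; ls; cat > h.py <<'E'
import numpy as np,cv2
from station import ctrl
def K(c,shape=(384,512)):
    f=shape[0]/2/np.tan(np.radians(c["vertical_fov"])/2); return f,c["cx"],c["cy"]
def cloud(c,d):
    f,cx,cy=K(c); v,u=np.mgrid[:d.shape[0],:d.shape[1]]
    p=np.stack([(u-cx)/f*d,-(v-cy)/f*d,-d],-1); T=np.array(c["pose"])
    w=p@T[:3,:3].T+T[:3,3]; w[d<=0]=np.nan; return w
def plane(c,u,v,z):
    f,cx,cy=K(c); T=np.array(c["pose"]); r=T[:3,:3]@np.array([(u-cx)/f,-(v-cy)/f,-1]); o=T[:3,3]
    return o+r*(z-o[2])/r[2]
E
python3 - <<'E'
from h import *
s=ctrl.sense(); print(s)
for n in("scene","top"):
    c=ctrl.get_calibration(n); print(n,{k:np.round(v,4).tolist() if not isinstance(v,(str,dict)) else v for k,v in c.items()})
    p,d=ctrl.camera(n); cv2.imwrite(f"pics/{n}0.png",p[...,::-1]); np.savez(f"{n}0.npz",p=p,d=d)
E
```

```text
pics
{'time': 0.0, 'joint_pos': array([-1.51130846e+00,  1.81506407e-01,  1.60796186e+00, -1.27621475e-05,
        1.35381252e+00, -2.06297106e-01]), 'joint_velocities': array([-7.06307705e-05,  8.42568525e-04, -9.42226372e-04,  7.88458834e-04,
       -2.06122559e-03, -1.25415223e-04]), 'joint_efforts': array([ 5.29963345e-04, -4.33865619e+01, -3.41846251e+01,  7.03091710e-02,
        3.87135241e-02, -1.31116608e-04]), 'ee_pos': array([ 0.15101845, -0.55430514,  0.2548519 ]), 'tcp_rot': array([-8.42249093e-04,  9.91182246e-01,  1.32502993e-01,  5.56891522e-05]), 'force': array([1.02705216, 0.47697583, 0.75469618]), 'wrist_torque': array([-0.01012064, -0.00565828, -0.01238097]), 'grip_force': 0.0, 'width': 0.9972699775209354}
scene {'vertical_fov': 54.7709, 'cx': 255.8805, 'cy': 189.5584, 'pose': [[0.8798, -0.2695, 0.3915, 0.9407], [0.475, 0.5299, -0.7025, -0.638], [-0.0181, 0.8041, 0.5943, 0.6247], [0.0, 0.0, 0.0, 1.0]]}
top {'vertical_fov': 50.1444, 'cx': 256.2995, 'cy': 191.3867, 'pose': [[0.0017, 0.9957, -0.0929, 0.4471], [-1.0, 0.0017, -0.0006, 0.0108], [-0.0005, 0.0929, 0.9957, 0.9976], [0.0, 0.0, 0.0, 1.0]]}
```

View pics/scene0.png

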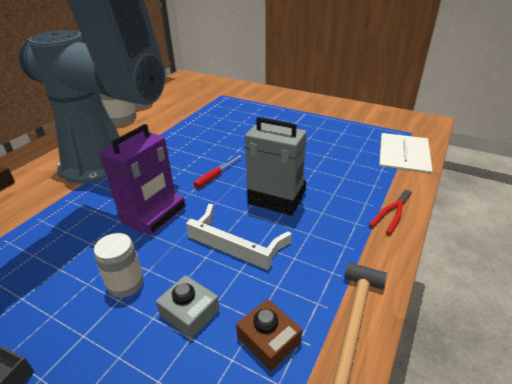

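View pics/top0.png

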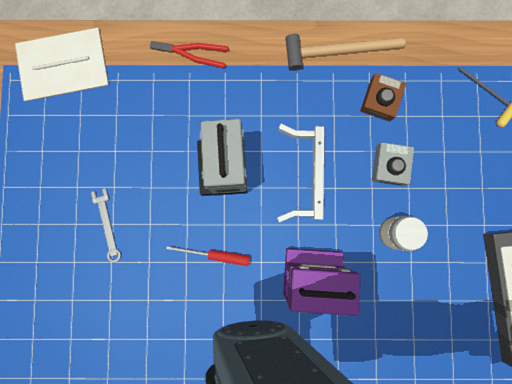

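Scene: grey case at the centre, with its black foot hidden behind it. Top: case at (222,157), foot edge at u≈200, back stop at (319,172), flared rails at (290,131) and (295,215), grey charger button at (396,166), can at (405,232), screwdriver at (230,257). The purple case and the brown box are decoys.

```bash
python3 - <<'E'
from h import *
c=ctrl.get_calibration("top"); print(c.keys()); z=np.load("top0.npz"); p=z["p"];d=z["d"]; W=cloud(c,d)
print("bench z",np.nanmedian(W[270:340,100:200,2]))
def rect(name,box,zlo,zhi,sel=None):
    u0,u1,v0,v1=box; m=np.zeros(d.shape,bool); m[v0:v1,u0:u1]=True
    m&=(W[...,2]>zlo)&(W[...,2]<zhi)
    if sel is not None: m&=sel
    q=W[m]; 
    if len(q)<5: print(name,len(q));return
    r=cv2.minAreaRect(q[:,:2].astype(np.float32)); print(name,len(q),"med",np.median(q,0).round(4),"rect",np.round(r[0],4),np.round(r[1],4),round(r[2],2), "xy min",q.min(0).round(4),"max",q.max(0).round(4))
    return q
rect("case top",(190,260,110,200),.203,.218)
rect("handle",(190,260,110,200),.23,.25)
rect("foot top",(185,260,110,200),.035,.052)
rect("stop top",(305,335,115,230),.038,.052)
rect("railL",(270,312,115,150),.022,.036)
rect("railR",(270,312,200,230),.022,.036)
rect("chg top",(365,420,135,190),.038,.05)
q=rect("button",(380,412,150,182),.052,.09)
rect("can",(375,435,205,255),.105,.125)
rect("purple",(260,370,230,320),.19,.26)
rect("screwdr",(160,260,235,270),.008,.06)
rect("hammer",(270,320,25,75),.01,.08)
for r in (130,145,157,170,185): print(r,[(u,*W[r,u].round(3)) for u in range(194,210,2)])
# line fits
def edge(name,rows,test):
    pts=[]
    for r in rows:
        t=test(r); 
        if t is not None: pts.append(t)
    pts=np.array(pts); k=np.polyfit(pts[:,0],pts[:,1],1); print(name,"dy/dx",k[0],"y at mean",pts.mean(0),"res",np.std(pts[:,1]-np.polyval(k,pts[:,0])))
def footedge(r):
    us=[u for u in range(190,215) if .036<W[r,u,2]<.05]
    return W[r,us[0],:2] if us else None
edge("foot outer",range(142,192),footedge)
def stop(r):
    us=[u for u in range(308,332) if .038<W[r,u,2]<.052]
    return W[r,us[0],:2] if us else None
edge("stop face",range(132,214),stop)
def hm(r):
    us=[u for u in range(200,245) if .23<W[r,u,2]<.25]
    return W[r,us,:2].mean(0) if len(us)>1 else None
edge("handle",range(128,172),hm)
E
```

```text
dict_keys(['vertical_fov', 'cx', 'cy', 'pose'])
bench z -0.00047225075871215605
case top 2326 med [0.5956 0.0729 0.209 ] rect [0.5979 0.0785] [0.1303 0.0801] 3.8 xy min [0.5312 0.0352 0.2031] max [0.6645 0.1203 0.2175]
handle 333 med [0.5957 0.0778 0.2389] rect [0.5972 0.0783] [0.101  0.0118] 3.71 xy min [0.5468 0.0699 0.2302] max [0.6476 0.0858 0.2433]
foot top 308 med [0.5744 0.1415 0.0428] rect [0.5969 0.0939] [0.1305 0.111 ] 3.82 xy min [0.5297 0.0353 0.035 ] max [0.6586 0.1528 0.0513]
stop top 831 med [ 0.5795 -0.1352  0.0442] rect [ 0.581  -0.1349] [0.0212 0.218 ] 89.27 xy min [ 0.4721 -0.1465  0.0384] max [ 0.69   -0.1232  0.05  ]
railL 191 med [ 0.6811 -0.0811  0.0287] rect [ 0.6836 -0.0817] [0.0801 0.0196] 76.14 xy min [ 0.6719 -0.1202  0.022 ] max [ 0.7014 -0.043   0.033 ]
railR 176 med [ 0.4841 -0.0776  0.0288] rect [ 0.4831 -0.0784] [0.018  0.0797] 11.39 xy min [ 0.4676 -0.1179  0.0239] max [ 0.4915 -0.0395  0.0337]
chg top 1011 med [ 0.6104 -0.3105  0.0441] rect [ 0.6041 -0.3147] [0.0814 0.0904] 81.12 xy min [ 0.554  -0.3582  0.0384] max [ 0.6516 -0.2696  0.0494]
button 
[... 2899 characters left out ...]
.159), np.float64(-0.001)), (198, np.float64(0.556), np.float64(0.154), np.float64(0.001)), (200, np.float64(0.551), np.float64(0.144), np.float64(0.041)), (202, np.float64(0.551), np.float64(0.139), np.float64(0.043)), (204, np.float64(0.533), np.float64(0.112), np.float64(0.21)), (206, np.float64(0.533), np.float64(0.109), np.float64(0.206)), (208, np.float64(0.533), np.float64(0.105), np.float64(0.209))]
foot outer dy/dx 0.07424947298359902 y at mean [0.59497529 0.14709816] res 0.0009287720705601714
stop face dy/dx -0.014083952530145136 y at mean [ 0.58123822 -0.12598878] res 0.0004316343147652602
handle dy/dx 0.06736106980057958 y at mean [0.5967823  0.07803365] res 0.0002929481775373329
```

```bash
cat > togo.py <<'E'
import sys
from h import *
from scipy.spatial.transform import Rotation as R
# usage: togo.py x y z heading(deg of tool y) tilt(deg): prints shift in tool axes (units of 20mm) and turn (units 5deg)
def rot(hd,t):
    h=np.radians(hd); y=np.array([np.cos(h),np.sin(h),0]); z=np.array([0,0,-1.]); x=np.cross(y,z)
    return R.from_matrix(np.c_[x,y,z])*R.from_euler('y',-t,degrees=True)
s=ctrl.sense(); q=s["tcp_rot"]; C=R.from_quat([q[1],q[2],q[3],q[0]])
x,y,z,hd,t=map(float,sys.argv[1:6]); G=rot(hd,t)
d=np.array([x,y,z])-s["ee_pos"]
print("t",round(s["time"],2),"tcp",s["ee_pos"].round(4),"tip",(s["ee_pos"]+.017*C.as_matrix()[:,2]).round(4),"F",s["force"].round(1),"j",s["joint_pos"].round(2))
print("shift/20mm in current axes",(C.inv().apply(d)/.02).round(2),"after turn",(G.inv().apply(d)/.02).round(2),"turn/5deg",(np.degrees((C.inv()*G).as_rotvec())/5).round(2))
E
python3 -m handwheel '[[0,0,-0.5,0,0,-0.98,-1],[0,0,-0.5,0,0,-0.98,-1],[0,0,-0.5,0,0,-0.98,-1],[0,0,-0.5,0,0,-0.98,-1],[0,0,-0.5,0,0,-0.98,-1],[0,0,-0.5,0,0,-0.98,-1],[0,0,-0.5,0,0,-0.98,-1],[0,0,-0.5,0,0,-0.98,-1]]'
python3 -m handwheel '[[0,0,-0.5,0,0,-0.98,-1],[0,0,-0.5,0,0,-0.98,-1],[0,0,-0.5,0,0,-0.98,-1],[0,0,-0.5,0,0,-0.98,-1],[0,0,-0.5,0,0,-0.98,-1],[0,0,-0.5,0,0,-0.98,-1],[0,0,-0.5,0,0,-0.98,-1],[0,0,-0.5,0,0,-0.98,-1],[0,0,0,0,0,0,-1]]'
python3 togo.py 0.6 0.27 0.41 3.8 0
```

```text
time: 0.77
ee_pos: [0.1511, -0.5545, 0.3357]
tcp_rot: [-0.0, 0.888, 0.459, 0.0]
force: [-1.3, -0.7, -0.3]
width: 1.002
grip_force: 0.0
time: 1.52
ee_pos: [0.1511, -0.5553, 0.4175]
tcp_rot: [0.001, 0.683, 0.73, -0.001]
force: [1.1, -0.0, 1.0]
width: 1.001
grip_force: 0.0
t 1.52 tcp [ 0.1511 -0.5553  0.4175] tip [ 0.1511 -0.5553  0.4005] F [ 1.1 -0.   1. ] j [-1.51  0.1   1.38 -0.    1.66 -1.58]
shift/20mm in current axes [39.69 25.13  0.27] after turn [39.69 25.13  0.38] turn/5deg [-0.    0.03  0.  ]
```

```bash
for i in 1; do python3 -m handwheel '[[1,0.63,0,0,0,0,-1],[1,0.63,0,0,0,0,-1],[1,0.63,0,0,0,0,-1],[1,0.63,0,0,0,0,-1],[1,0.63,0,0,0,0,-1],[1,0.63,0,0,0,0,-1],[1,0.63,0,0,0,0,-1],[1,0.63,0,0,0,0,-1],[1,0.63,0,0,0,0,-1],[1,0.63,0,0,0,0,-1]]'; done
python3 -m handwheel '[[1,0.63,0,0,0,0,-1],[1,0.63,0,0,0,0,-1],[1,0.63,0,0,0,0,-1],[1,0.63,0,0,0,0,-1],[1,0.63,0,0,0,0,-1],[1,0.63,0,0,0,0,-1],[1,0.63,0,0,0,0,-1],[1,0.63,0,0,0,0,-1],[1,0.63,0,0,0,0,-1],[1,0.63,0,0,0,0,-1]]'
python3 -m handwheel '[[1,0.63,0,0,0,0,-1],[1,0.63,0,0,0,0,-1],[1,0.63,0,0,0,0,-1],[1,0.63,0,0,0,0,-1],[1,0.63,0,0,0,0,-1],[1,0.63,0,0,0,0,-1],[1,0.63,0,0,0,0,-1],[1,0.63,0,0,0,0,-1],[1,0.63,0,0,0,0,-1],[1,0.63,0,0,0,0,-1]]'
python3 -m handwheel '[[1,0.63,0,0,0,0,-1],[1,0.63,0,0,0,0,-1],[1,0.63,0,0,0,0,-1],[1,0.63,0,0,0,0,-1],[1,0.63,0,0,0,0,-1],[1,0.63,0,0,0,0,-1],[1,0.63,0,0,0,0,-1],[1,0.63,0,0,0,0,-1],[1,0.63,0,0,0,0,-1],[0.7,0.5,0,0,0,0,-1]]'
python3 togo.py 0.6 0.27 0.30 3.8 40
```

```text
time: 2.35
ee_pos: [0.2644, -0.3459, 0.4148]
tcp_rot: [-0.0, 0.686, 0.728, 0.0]
force: [0.1, -1.4, -0.1]
width: 1.0
grip_force: 0.0
time: 3.18
ee_pos: [0.3774, -0.1384, 0.4149]
tcp_rot: [-0.0, 0.685, 0.728, -0.0]
force: [0.1, -0.0, 0.5]
width: 0.999
grip_force: 0.0
time: 4.02
ee_pos: [0.4905, 0.0691, 0.4147]
tcp_rot: [-0.0, 0.685, 0.728, -0.0]
force: [0.2, -0.6, 0.2]
width: 1.0
grip_force: 0.0
time: 4.85
ee_pos: [0.6014, 0.2711, 0.4141]
tcp_rot: [-0.001, 0.685, 0.728, -0.001]
force: [0.9, -0.0, -0.1]
width: 0.998
grip_force: 0.0
t 4.85 tcp [0.6014 0.2711 0.4141] tip [0.6014 0.2711 0.3971] F [ 0.9 -0.  -0.1] j [0.24 0.3  1.15 0.   1.69 0.18]
shift/20mm in current axes [-0.05 -0.06  5.71] after turn [ 3.63 -0.07  4.4 ] turn/5deg [-0.04 -8.   -0.05]
```

```bash
python3 -m handwheel '[[0,0,0,0,-1,0,-1],[0,0,0,0,-1,0,-1],[0,0,0,0,-1,0,-1],[0,0,0,0,-1,0,-1],[0,0,0,0,-1,0,-1],[0,0,0,0,-1,0,-1],[0,0,0,0,-1,0,-1],[0,0,0,0,-1,0,-1],[0,0,0,0,0,0,-1]]'
python3 togo.py 0.594 0.215 0.033 3.8 40
```

```text
time: 5.6
ee_pos: [0.6002, 0.2711, 0.4112]
tcp_rot: [0.25, 0.641, 0.686, -0.237]
force: [-0.3, 0.7, -0.8]
width: 1.002
grip_force: 0.0
t 5.6 tcp [0.6002 0.2711 0.4112] tip [0.6008 0.2601 0.3982] F [-0.3  0.7 -0.8] j [ 0.51  0.53  0.99 -0.66  1.9   0.31]
shift/20mm in current axes [10.11 -0.39 16.22] after turn [10.03 -0.49 16.27] turn/5deg [-0.06  0.06  0.02]
```

```bash
python3 -m handwheel '[[0.63,-0.03,1,0,0,0,-1],[0.63,-0.03,1,0,0,0,-1],[0.63,-0.03,1,0,0,0,-1],[0.63,-0.03,1,0,0,0,-1],[0.63,-0.03,1,0,0,0,-1],[0.63,-0.03,1,0,0,0,-1],[0.63,-0.03,1,0,0,0,-1],[0.63,-0.03,1,0,0,0,-1]]'
python3 -m handwheel '[[0.63,-0.03,1,0,0,0,-1],[0.63,-0.03,1,0,0,0,-1],[0.63,-0.03,1,0,0,0,-1],[0.63,-0.03,1,0,0,0,-1],[0.63,-0.03,1,0,0,0,-1],[0.63,-0.03,1,0,0,0,-1],[0.5,-0.03,0.9,0,0,0,-1],[0.2,0,0.4,0,0,0,-1],[0,0,0,0,0,0,-1]]'
python3 togo.py 0.594 0.175 0.031 3.8 40
python3 - <<'E'
from h import *
a,_=ctrl.camera("scene");b,_=ctrl.camera("top");cv2.imwrite("pics/a1.png",np.vstack([a[60:330,100:420],b[60:330,100:420]])[...,::-1])
E
```

```text
time: 6.27
ee_pos: [0.5979, 0.2429, 0.2269]
tcp_rot: [0.248, 0.645, 0.684, -0.233]
force: [-0.8, 0.3, -0.4]
width: 0.998
grip_force: 0.0
time: 7.02
ee_pos: [0.5939, 0.2165, 0.0562]
tcp_rot: [0.248, 0.644, 0.685, -0.236]
force: [-0.2, -0.1, 0.3]
width: 1.003
grip_force: 0.0
t 7.02 tcp [0.5939 0.2165 0.0562] tip [0.5945 0.2056 0.0432] F [-0.2 -0.1  0.3] j [ 0.44  0.78  1.35 -0.65  1.37  0.63]
shift/20mm in current axes [-0.78 -0.11  2.3 ] after turn [-0.78 -0.13  2.3 ] turn/5deg [-0.08 -0.   -0.02]
```

View pics/a1.png

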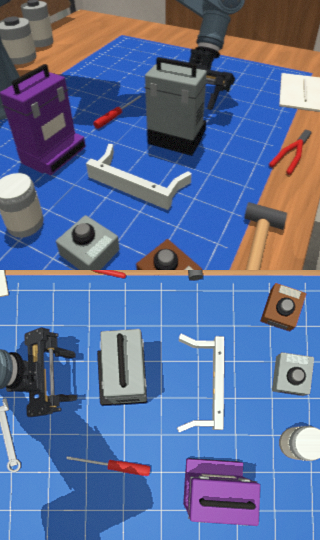

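The crop shows the open fingers behind the foot, clear of the grey body. They straddle its width, and nothing has been disturbed.

```bash
python3 -m handwheel '[[-0.3,-0.03,0.7,0,0,0,-1],[-0.2,-0.03,0.6,0,0,0,-1],[-0.16,-0.03,0.5,0,0,0,-1],[-0.12,-0.03,0.5,0,0,0,-1],[0,0,0,0,0,0,-1]]'
python3 togo.py 0.590 0.155 0.031 3.8 40
```

```text
time: 7.53
ee_pos: [0.5946, 0.1739, 0.0322]
tcp_rot: [0.249, 0.643, 0.685, -0.236]
force: [-0.4, -0.2, -0.2]
width: 1.0
grip_force: 0.0
t 7.53 tcp [0.5946 0.1739 0.0322] tip [0.5952 0.163  0.0192] F [-0.4 -0.2 -0.2] j [ 0.38  0.78  1.41 -0.69  1.29  0.63]
shift/20mm in current axes [-0.67 -0.29  0.65] after turn [-0.67 -0.29  0.64] turn/5deg [-0.06  0.01 -0.03]
```

```bash
python3 -m handwheel '[[-0.19,-0.05,0.16,0,0,0,-1],[-0.19,-0.05,0.16,0,0,0,-1],[-0.19,-0.05,0.16,0,0,0,-1],[-0.19,-0.05,0.16,0,0,0,-1],[0,0,0,0,0,0,-1]]'
python3 togo.py 0.58 0.004 0.032 -0.8 40
python3 - <<'E'
from h import *
a,_=ctrl.camera("scene");b,_=ctrl.camera("top");cv2.imwrite("pics/a2.png",np.vstack([a[60:330,100:420],b[60:330,100:420]])[...,::-1])
E
```

```text
time: 7.95
ee_pos: [0.5933, 0.1569, 0.0339]
tcp_rot: [0.249, 0.643, 0.686, -0.233]
force: [0.8, 2.7, -1.8]
width: 1.002
grip_force: 1.6
t 7.95 tcp [0.5933 0.1569 0.0339] tip [0.5941 0.146  0.0209] F [ 0.8  2.7 -1.8] j [ 0.36  0.76  1.45 -0.7   1.26  0.63]
shift/20mm in current axes [-5.76 -1.16  4.94] after turn [-5.8  -0.56  4.99] turn/5deg [ 0.59 -0.02  0.68]
```

View pics/a2.png

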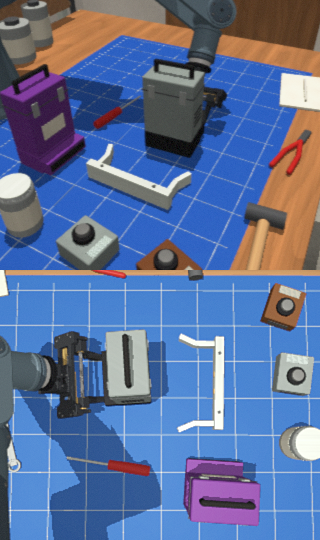

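The fingers touch the foot, the case stands upright and the gripper body is clear. Next I push while turning gently.

```bash
python3 -m handwheel '[[-0.19,-0.025,0.165,0.03,0,0.034,-1],[-0.19,-0.025,0.165,0.03,0,0.034,-1],[-0.19,-0.025,0.165,0.03,0,0.034,-1],[-0.19,-0.025,0.165,0.03,0,0.034,-1],[-0.19,-0.025,0.165,0.03,0,0.034,-1],[-0.19,-0.025,0.165,0.03,0,0.034,-1],[-0.19,-0.025,0.165,0.03,0,0.034,-1],[-0.19,-0.025,0.165,0.03,0,0.034,-1],[-0.19,-0.025,0.165,0.03,0,0.034,-1],[-0.19,-0.025,0.165,0.03,0,0.034,-1]]'
python3 togo.py 0.5825 0.004 0.032 -0.8 40
python3 -m handwheel '[[-0.19,-0.025,0.165,0.03,0,0.034,-1],[-0.19,-0.025,0.165,0.03,0,0.034,-1],[-0.19,-0.025,0.165,0.03,0,0.034,-1],[-0.19,-0.025,0.165,0.03,0,0.034,-1],[-0.19,-0.025,0.165,0.03,0,0.034,-1],[-0.19,-0.025,0.165,0.03,0,0.034,-1],[-0.19,-0.025,0.165,0.03,0,0.034,-1],[-0.19,-0.025,0.165,0.03,0,0.034,-1],[-0.19,-0.025,0.165,0.03,0,0.034,-1],[-0.19,-0.025,0.165,0.03,0,0.034,-1]]'
python3 togo.py 0.5825 0.004 0.032 -0.8 40
cat > meas.py <<'E'
from h import *
c=ctrl.get_calibration("top"); p,d=ctrl.camera("top"); W=cloud(c,d)
def r(n,lo,hi,x0,x1,y0,y1):
    q=W[(W[...,2]>lo)&(W[...,2]<hi)&(W[...,0]>x0)&(W[...,0]<x1)&(W[...,1]>y0)&(W[...,1]<y1)]
    m=cv2.minAreaRect(q[:,:2].astype(np.float32)); print(n,len(q),np.round(m[0],4),np.round(m[1],4),round(m[2],2),"z",np.median(q[:,2]).round(4))
r("top",.203,.218,.5,.7,-.15,.12); r("handle",.23,.248,.5,.7,-.15,.12)
E
python3 meas.py
```

```text
time: 8.88
ee_pos: [0.5913, 0.1073, 0.0336]
tcp_rot: [0.245, 0.656, 0.673, -0.237]
force: [1.6, 9.0, 1.8]
width: 1.002
grip_force: 4.1
t 8.88 tcp [0.5913 0.1073 0.0336] tip [0.5916 0.0964 0.0206] F [1.6 9.  1.8] j [ 0.29  0.73  1.5  -0.72  1.23  0.62]
shift/20mm in current axes [-3.9  -0.57  3.37] after turn [-3.91 -0.37  3.39] turn/5deg [ 0.31 -0.02  0.33]
time: 9.72
ee_pos: [0.5873, 0.0571, 0.0334]
tcp_rot: [0.24, 0.669, 0.66, -0.242]
force: [1.8, 9.9, 4.8]
width: 1.002
grip_force: 4.8
t 9.72 tcp [0.5873 0.0571 0.0334] tip [0.5872 0.0461 0.0204] F [1.8 9.9 4.8] j [ 0.21  0.7   1.55 -0.74  1.19  0.62]
shift/20mm in current axes [-1.99 -0.21  1.76] after turn [-1.99 -0.2   1.76] turn/5deg [ 0.02 -0.02 -0.01]
top 2346 [ 0.5841 -0.0311] [0.1291 0.0786] 0.07 z 0.209
handle 336 [ 0.5833 -0.0312] [0.0117 0.0988] 89.87 z 0.2388
```

```bash
python3 -m handwheel '[[-0.18,-0.01,0.155,0.01,0,0.01,-1],[-0.18,-0.01,0.155,0.01,0,0.01,-1],[-0.18,-0.01,0.155,0.01,0,0.01,-1],[-0.18,-0.01,0.155,0.01,0,0.01,-1],[-0.18,-0.01,0.155,0.01,0,0.01,-1],[-0.18,-0.01,0.155,0.01,0,0.01,-1],[-0.18,-0.01,0.155,0.01,0,0.01,-1],[-0.18,-0.01,0.155,0.01,0,0.01,-1],[-0.18,-0.01,0.155,0.01,0,0.01,-1],[-0.18,-0.01,0.155,0.01,0,0.01,-1]]'
python3 togo.py 0.5825 0.003 0.032 -0.8 40
python3 -m handwheel '[[-0.08,0,0.067,0,0,0,-1],[-0.08,0,0.067,0,0,0,-1],[0,0,0,0,0,0,-1]]'
python3 meas.py
```

```text
time: 10.6
ee_pos: [0.5845, 0.0097, 0.0332]
tcp_rot: [0.239, 0.673, 0.656, -0.244]
force: [1.4, 10.8, 6.4]
width: 0.998
grip_force: 5.6
t 10.6 tcp [0.5845 0.0097 0.0332] tip [ 0.5842 -0.0012  0.0201] F [ 1.4 10.8  6.4] j [ 0.13  0.67  1.6  -0.77  1.14  0.59]
shift/20mm in current axes [-0.22 -0.09  0.26] after turn [-0.22 -0.1   0.26] turn/5deg [-0.08 -0.01 -0.12]
time: 10.85
ee_pos: [0.5842, 0.0051, 0.0331]
tcp_rot: [0.239, 0.673, 0.656, -0.244]
force: [0.0, 7.6, 6.2]
width: 1.001
grip_force: 4.2
top 2552 [ 0.5805 -0.0015] [0.2427 0.1307] 89.43 z 0.209
handle 328 [0.6054 0.0027] [0.2148 0.0968] 72.73 z 0.2389
```

```bash
sed -i 's/-.15,.12)/-.16,-.03)/g' meas.py
python3 -m handwheel '[[-0.08,0,0.067,0,0,0,-1],[-0.04,0,0.034,0,0,0,-1],[0,0,0,0,0,0,-1]]'
python3 meas.py
```

```text
time: 11.15
ee_pos: [0.5842, 0.0026, 0.0331]
tcp_rot: [0.239, 0.673, 0.656, -0.244]
force: [0.4, 11.6, 6.7]
width: 1.0
grip_force: 5.9
top 2364 [ 0.5794 -0.0848] [0.0801 0.1302] 89.28 z 0.209
handle 332 [ 0.5786 -0.0851] [0.0118 0.1004] 88.72 z 0.2389
```

```bash
python3 -m handwheel '[[-0.04,0,0.034,0,0,0,-1],[-0.04,0,0.034,0,0,0,-1],[0,0,0,0,0,0,-1]]'
python3 meas.py
```

```text
time: 11.45
ee_pos: [0.5842, 0.0022, 0.0332]
tcp_rot: [0.238, 0.674, 0.656, -0.243]
force: [-0.9, 21.2, 10.7]
width: 1.003
grip_force: 10.4
top 2359 [ 0.5795 -0.0851] [0.0802 0.1303] 88.78 z 0.209
handle 331 [ 0.5786 -0.0853] [0.0121 0.1002] 88.59 z 0.2388
```

```bash
python3 -m handwheel '[[-0.02,0,0.017,-0.04,0,-0.05,-1],[-0.02,0,0.017,-0.04,0,-0.05,-1],[0,0,0,0,0,0,-1],[0,0,0,0,0,0,-1]]'
python3 togo.py 0.5825 0.003 0.032 -0.8 40
python3 meas.py
```

```text
time: 11.83
ee_pos: [0.5836, 0.0019, 0.0331]
tcp_rot: [0.239, 0.67, 0.66, -0.242]
force: [-2.9, 25.2, 12.5]
width: 1.002
grip_force: 12.6
t 11.83 tcp [0.5836 0.0019 0.0331] tip [ 0.5835 -0.0089  0.0201] F [-2.9 25.2 12.5] j [ 0.12  0.66  1.62 -0.78  1.12  0.58]
shift/20mm in current axes [ 0.08 -0.06  0.01] after turn [ 0.08 -0.06  0.01] turn/5deg [ 0.   -0.05 -0.02]
top 2351 [ 0.5795 -0.085 ] [0.0796 0.1304] 89.02 z 0.209
handle 340 [ 0.5788 -0.0855] [0.0119 0.1001] 89.05 z 0.2388
```

```bash
python3 -m handwheel '[[0.1,0,-0.08,0,0,0,-1],[0.2,0,-0.17,0,0,0,-1],[0.5,0,-0.42,0,0,0,-1],[0.77,0,-0.64,0,0,0,-1],[0.77,0,-0.64,0,0,0,-1],[0.77,0,-0.64,0,0,0,-1],[0,0,-1,0,0,0,-1],[0,0,-1,0,0,0,-1],[0,0,-1,0,0,0,-1],[0,0,-1,0,0,0,-1]]'
python3 -m handwheel '[[-0.5,0,-1,0,0,0,-1],[-0.64,0,-1,0,0,0,-1],[-0.64,0,-1,0,0,0,-1],[-0.64,0,-1,0,0,0,-1],[-0.64,0,-1,0,0,0,-1],[-0.64,0,-1,0,0,0,-1],[-0.64,0,-1,0,0,0,-1],[-0.64,0,-1,0,0,0,-1],[-0.64,0,-1,0,0,0,-1],[-0.64,0,-1,0,0,0,-1]]'
python3 togo.py 0.59 -0.31 0.38 0 0
python3 meas.py
python3 - <<'E'
from h import *
c=ctrl.get_calibration("top"); z=np.load("top0.npz"); p=z["p"]; W=cloud(c,z["d"])
m=np.zeros((384,512),np.uint8); g=p.max(-1); m[145:187,375:420]=(g[145:187,375:420]<75)
for v in range(152,184,4): print(v,[(int(g[v,u]),int(round(W[v,u,2]*1000))) for u in range(382,412,2)])
for t in (.052,.056,.06,.063,.065):
    q=(W[...,2]>t); k=np.zeros_like(q); k[150:182,380:412]=q[150:182,380:412]; w=W[k]
    if len(w): print(t,len(w),np.round(cv2.minEnclosingCircle(w[:,:2].astype(np.float32)),4) if 0 else cv2.minEnclosingCircle(w[:,:2].astype(np.float32)),np.median(w,0).round(4))
E
```

```text
time: 12.72
ee_pos: [0.5841, 0.1308, 0.0926]
tcp_rot: [0.238, 0.669, 0.659, -0.246]
force: [1.1, -1.2, 0.6]
width: 1.002
grip_force: 0.0
time: 13.55
ee_pos: [0.5855, 0.1629, 0.3268]
tcp_rot: [0.238, 0.67, 0.659, -0.246]
force: [-0.2, -0.5, 0.1]
width: 0.997
grip_force: 0.0
t 13.55 tcp [0.5855 0.1629 0.3268] tip [0.5852 0.152  0.3138] F [-0.2 -0.5  0.1] j [ 0.37  0.42  1.29 -0.64  1.7   0.39]
shift/20mm in current axes [-19.81   0.63  13.17] after turn [-23.65   0.23  -2.66] turn/5deg [-0.12  8.01 -0.17]
top 2336 [ 0.5796 -0.0852] [0.0794 0.1303] 88.8 z 0.209
handle 340 [ 0.5788 -0.0856] [0.0119 0.1004] 89.27 z 0.239
152 [(176, 44), (175, 44), (175, 46), (177, 44), (187, 45), (201, 44), (205, 43), (201, 43), (203, 43), (223, 44), (207, 43), (221, 48), (223, 46), (179, 44), (177, 46)]
156 [(178, 43), (179, 43), (179, 42), (178, 43), (183, 43), (179, 42), (147, 48), (150, 44), (158, 43), (178, 43), (179, 46), (177, 45), (177, 41), (176, 46), (174, 44)]
160 [(177, 46), (178, 44), (181, 44), (108, 40), (36, 54), (43, 55), (88, 56), (146, 67), (146, 67), (140, 65), (53, 52), (138, 56), (18
[... 673 characters left out ...]
 (175, 44), (162, 42)]
180 [(103, 42), (137, 41), (164, 42), (169, 41), (175, 42), (182, 44), (183, 47), (180, 46), (180, 46), (179, 45), (177, 45), (175, 49), (176, 46), (178, 45), (168, 45)]
0.052 274 ((0.5964006185531616, -0.31282663345336914), 0.02217414230108261) [ 0.5948 -0.3108  0.058 ]
0.056 194 ((0.5966508388519287, -0.3126932978630066), 0.022092312574386597) [ 0.5952 -0.3119  0.064 ]
0.06 116 ((0.5961513519287109, -0.3130086660385132), 0.014023471623659134) [ 0.5955 -0.3129  0.0659]
0.063 107 ((0.5959516763687134, -0.3129531443119049), 0.013925342820584774) [ 0.5955 -0.3133  0.0661]
0.065 82 ((0.5966634154319763, -0.3125596344470978), 0.013715424574911594) [ 0.5955 -0.3132  0.0664]
```

```bash
python3 -m handwheel '[[0,0,0,0,1,0,1],[0,0,0,0,1,0,1],[0,0,0,0,1,0,1],[0,0,0,0,1,0,1],[0,0,0,0,1,0,1],[0,0,0,0,1,0,1],[0,0,0,0,1,0,1],[0,0,0,0,1,0,1],[0,0,-1,0,0,0,1],[0,0,-1,0,0,0,1]]'
python3 -m handwheel '[[-1,0.01,-0.6,0,0,0,1],[-1,0.01,0,0,0,0,1],[-1,0.01,0,0,0,0,1],[-1,0.01,0,0,0,0,1],[-1,0.01,0,0,0,0,1],[-1,0.01,0,0,0,0,1],[-1,0.01,0,0,0,0,1],[-1,0.01,0,0,0,0,1],[-1,0.01,0,0,0,0,1],[-1,0.01,0,0,0,0,1]]'
python3 -m handwheel '[[-1,0.01,0,0,0,0,1],[-1,0.01,0,0,0,0,1],[-1,0.01,0,0,0,0,1],[-1,0.01,0,0,0,0,1],[-1,0.01,0,0,0,0,1],[-1,0.01,0,0,0,0,1],[-1,0.01,0,0,0,0,1],[-1,0.01,0,0,0,0,1],[-1,0.01,0,0,0,0,1],[-1,0.01,0,0,0,0,1]]'
python3 togo.py 0.596 -0.313 0.10 0 0
```

```text
time: 14.43
ee_pos: [0.5852, 0.1613, 0.3645]
tcp_rot: [-0.003, 0.714, 0.7, -0.003]
force: [0.0, 0.2, 0.1]
width: 0.267
grip_force: 0.0
time: 15.27
ee_pos: [0.5844, -0.0381, 0.3774]
tcp_rot: [-0.002, 0.713, 0.701, -0.002]
force: [0.2, 0.5, -0.1]
width: 0.003
grip_force: 0.0
time: 16.1
ee_pos: [0.5831, -0.238, 0.3773]
tcp_rot: [-0.002, 0.713, 0.701, -0.001]
force: [0.6, 0.4, -0.1]
width: 0.001
grip_force: 0.0
t 16.1 tcp [ 0.5831 -0.238   0.3773] tip [ 0.583  -0.238   0.3603] F [ 0.6  0.4 -0.1] j [-0.57  0.24  1.3  -0.    1.61 -0.56]
shift/20mm in current axes [-3.75  0.78 13.86] after turn [-3.75  0.65 13.86] turn/5deg [-0.06 -0.01 -0.2 ]
```

```bash
python3 -m handwheel '[[-1,0.2,0,0,0,0,1],[-1,0.2,0,0,0,0,1],[-1,0.2,0,0,0,0,1],[-0.75,0.18,0,0,0,0,1],[0,0,1,0,0,0,1],[0,0,1,0,0,0,1],[0,0,1,0,0,0,1],[0,0,1,0,0,0,1],[0,0,1,0,0,0,1],[0,0,1,0,0,0,1]]'
python3 -m handwheel '[[0,0,1,0,0,0,1],[0,0,1,0,0,0,1],[0,0,1,0,0,0,1],[0,0,1,0,0,0,1],[0,0,1,0,0,0,1],[0,0,1,0,0,0,1],[0,0,1,0,0,0,1],[0,0,0.6,0,0,0,1],[0,0,0.2,0,0,0,1],[0,0,0,0,0,0,1]]'
python3 togo.py 0.596 -0.313 0.077 0 0
python3 - <<'E'
from h import *
a,_=ctrl.camera("scene");b,_=ctrl.camera("top");cv2.imwrite("pics/a3.png",np.vstack([a[100:350,50:370],b[60:330,180:500]])[...,::-1])
E
```

```text
time: 16.93
ee_pos: [0.597, -0.3122, 0.2562]
tcp_rot: [-0.002, 0.713, 0.701, -0.001]
force: [0.0, 1.2, 0.1]
width: 0.005
grip_force: 0.0
time: 17.77
ee_pos: [0.5961, -0.312, 0.1004]
tcp_rot: [-0.003, 0.713, 0.701, -0.001]
force: [0.4, 1.0, 0.7]
width: 0.003
grip_force: 0.0
t 17.77 tcp [ 0.5961 -0.312   0.1004] tip [ 0.596  -0.312   0.0834] F [0.4 1.  0.7] j [-0.66  0.56  1.44 -0.    1.15 -0.64]
shift/20mm in current axes [-0.05  0.    1.17] after turn [-0.05 -0.    1.17] turn/5deg [-0.07 -0.02 -0.19]
```

View pics/a3.png

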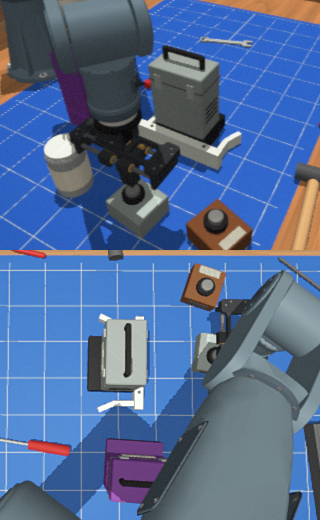

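The closed fingertips stand right over the grey button, the case is home in the bay, and the can is clear.

```bash
python3 -m handwheel '[[0,0,0.4,0,0,0,1],[0,0,0.4,0,0,0,1],[0,0,0.1,0,0,0,1],[0,0,0.1,0,0,0,1],[0,0,0,0,0,0,1]]'
python3 -m handwheel '[[0,0,0.1,0,0,0,1],[0,0,0.1,0,0,0,1],[0,0,0,0,0,0,1]]'
```

```text
time: 18.28
ee_pos: [0.5966, -0.3126, 0.0819]
tcp_rot: [-0.001, 0.713, 0.701, -0.001]
force: [-1.2, 0.4, 3.0]
width: 0.008
grip_force: 1.4
time: 18.53
ee_pos: [0.5969, -0.3128, 0.0786]
tcp_rot: [-0.001, 0.713, 0.701, -0.001]
force: [-1.9, 1.4, 5.0]
width: 0.007
grip_force: 2.4
```

```bash
python3 -m handwheel '[[0,0,0.1,0,0,0,1],[0,0,0.1,0,0,0,1],[0,0,0,0,0,0,1]]'
python3 -m handwheel '[[0,0,0.1,0,0,0,1],[0,0,0,0,0,0,1],[0,0,0,0,0,0,1]]'
```

```text
time: 18.78
ee_pos: [0.597, -0.3129, 0.0781]
tcp_rot: [-0.001, 0.713, 0.701, -0.001]
force: [-11.2, 5.6, 26.1]
width: 0.004
grip_force: 13.0
time: 19.03
ee_pos: [0.5971, -0.3129, 0.0779]
tcp_rot: [-0.001, 0.713, 0.701, -0.001]
force: [-16.1, 9.8, 37.0]
width: 0.006
grip_force: 18.3
```

The force jumped to 37 N with no further travel, so the button is at its stop. Now I retreat straight up.

```bash
python3 -m handwheel '[[0,0,-0.2,0,0,0,1],[0,0,-0.4,0,0,0,1],[0,0,-1,0,0,0,1],[0,0,-1,0,0,0,1],[0,0,-1,0,0,0,1],[0,0,-1,0,0,0,1],[0,0,-1,0,0,0,1],[0,0,-1,0,0,0,1],[0,0,-1,0,0,0,1],[0,0,-1,0,0,0,1]]'
python3 -m handwheel '[[0,0,-1,0,0,0,1],[0,0,-1,0,0,0,1],[0,0,-0.5,0,0,0,1],[0,0,0,0,0,0,1],[0,0,0,0,0,0,1],[0,0,0,0,0,0,1]]'
python3 meas.py
python3 - <<'E'
from h import *
a,_=ctrl.camera("scene");b,_=ctrl.camera("top");cv2.imwrite("pics/a4.png",np.vstack([a[100:350,50:370],b[60:330,180:500]])[...,::-1])
E
```

```text
time: 19.87
ee_pos: [0.5972, -0.3126, 0.2445]
tcp_rot: [-0.001, 0.713, 0.701, -0.001]
force: [0.3, -0.3, -0.3]
width: 0.006
grip_force: 0.0
time: 20.37
ee_pos: [0.5969, -0.3123, 0.2921]
tcp_rot: [-0.002, 0.713, 0.701, -0.001]
force: [0.7, -0.2, 0.0]
width: 0.007
grip_force: 0.0
top 2348 [ 0.5795 -0.0854] [0.0798 0.1304] 88.68 z 0.209
handle 342 [ 0.5788 -0.0856] [0.012  0.1002] 89.14 z 0.2386
```

View pics/a4.png

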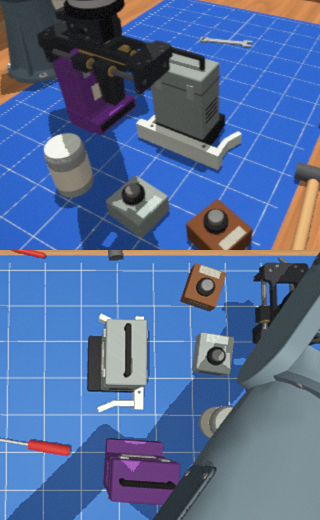

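The button is up again, the case stands square at home, the can has not moved and the arm is clear. I'm handing in.

```bash
python3 -c "
from station import ctrl
print(ctrl.finish_job())"
```

```text
the job is handed in; nothing more can be done
None
```

I handed the job in at about 20 s of the 61 s allowed: the case stands upright and square against the bay's back stop, and the grey charger's button was pressed to its stop and released; the hand-in returned no verdict.

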